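Clamp a flanged end piece onto a port and latch the ring

ROBOT

A 6-joint arm with a two-finger parallel gripper is mounted at the origin on a cart in front of the work surface, level with it; the furniture and walls round the work are solid. World frame = base frame: x ahead of the robot, y to its left, z up, the work surface at z = 0. Lengths are in m, angles in rad, forces in N, time in s.
With the tool pointing down it reaches from about 0.35 to 0.85 m from the base axis. Payload 8.1 kg.
Tool frame: the origin (TCP) lies midway between the tips of the shut fingers; the grasp point (between the pads) lies robot.grip_depth behind it (robot.grip_depth is the distance from the TCP to the grasp point, in m); z points along the fingers, y is the line along which they close (so a half turn about z gives the same grasp; the last joint's range is limited). The gripper opens to 93 mm and grips with 3 to 60 N. Pads are 15 mm wide; open, the fingers measure 128 mm over their backs; the gripper's body (75 mm by 188 mm) begins 65 mm behind the grasp point.
Start: joints at [1.055, 0.13, 1.488, -0, 1.523, -0.085], TCP at [0.251, 0.545, 0.219] pointing down, gripper open.
Joint ranges: [-2.96, 2.96], [-0.89, 2.26], [0.02, 2.5], [-1.34, 4.48], [0, 2.73], [-2.66, 2.66]. Speed limits (rad/s): [2.39, 2.39, 2.79, 3.14, 3.14, 3.14].

INTERFACE

Orientations are given as a rotation vector (axis times angle).
In Python, from plant import robot gives the robot as it stands.
- The arm moves only by the tool carry_out, never from a script. Its argument "rows" is a list of rows, each a list of 6 numbers: the shift along the tool's x, y, z in m, then the turn, a rotation vector about the tool's x, y, z in degrees. A call has 1 to 12 rows; each row is the pose to reach, as a shift and turn from the pose commanded when the call began, along the tool's axes at that moment; what a row does not reach only later rows make up. A row lasts 1/8 s, in which the tool goes at most 62.5 mm and 10.7 degrees, less where a joint would pass 70% of its speed; a pose out of reach is approached as far as the arm can. A call with a gripper value outside its range is refused whole. "jaw" is the closure in counts, from 0 (fully open) to 255 (shut), set as the call begins (left out, the last holds). The fingers move at their own pace and stop on an object; "force" is the grip in N (left out, the last holds). Time passes only in rows, so rows that repeat a pose let the fingers close. It gives the time, the measured TCP pose, the force, the opening and the grip force at its end, in the units of the state.
- robot.read_state(): the state, without advancing time (a new reading comes with each control period).
- robot.read_camera(name): name is "side" or "top" or "wrist"; returns the picture (480x640x3 uint8, red, green, blue); there is no depth.
- robot.camera_model(name): a dict with "fx", "fy", "cx", "cy" (pixels), "R" (3x3) and "t" (3): a world point X has camera coordinates R X + t; the wrist camera has in their place "mount" (4x4, takes a point from camera to tool coordinates, whose origin is the TCP and whose axes are the flange's). Camera axes: x right, y down, z forward; pixel columns grow to the right and rows downward; lengths in m; the calibration is good to about 2 mm. A picture is of the moment at which its call begins: read the wrist's pose just before it. camera_model takes no time and is no camera call.
- robot.close_job(): hands the job in; it is judged then, once.
Trained networks look in the newest picture that a camera, given by its name, has taken for a name from the list of things; names that differ only in an ending like _2 or _b are one class to them, and where a whole thing is asked for, a point or a joint stands for the part that bears it (a point fixed in the world has none). Each returns a list of dicts, best first, with "conf" (0 to 1); they miss things now and then, are a little off and sometimes report something else, mostly with a low value. They report only what shows in the picture. A call takes as long as a camera call. They do not tell look-alikes from the thing itself.
- robot.outline_of(camera, target): "pixels" (480x640 bool, what is visible of it) and "pixel" ([column, row] in pixels, amid what is visible of it).
The state is a dict: "t": time; "q": joint angles; "dq": joint speeds; "joint_torque": joint torques, N m; "tool_pos": TCP position; "orientation": TCP orientation; "force": force on the tool from outside, world axes, zero at the start; "wrist_torque": the same for the moment, N m; "opening": finger opening in m; "gripper_force": force on a finger pad.
Only numpy, scipy, OpenCV 4.12 (cv2) and the standard library are available. Lean on these libraries where they do the work, as an engineer would, in place of code of your own. Each camera call takes 0.05 s, during which the arm holds its last target. There are 200 camera calls.

TASK

Stand the loose flanged end piece upright, flange down, on the flanged port and slide it home into the fixed back half of the clamp. Swing the hinged front half of the clamp ring shut around both flanges, then swing the hooked latch lever round over the keeper pin until it is firmly tight: tighten it by feel, to about 12 N at its post, and never push the latch with 20 N or the ring with 30 N. Leave the end piece clamped flush and centred, and the other things on the table where they are.

Things in the scene. Friction and masses are not known exactly. Their poses are not given: they have to be found in the camera images.
- port_face (a point): Centre of the flat top face of the fixed port: a steel tube end with a flange 50 mm across, 6 mm thick, on a grey 120 x 100 mm foot plate; face 55 mm above the table. z up; +x points to the middle of the clamp's fixed back half, -x is the open side, the ring's hinge lies at +y, the ears with the latch at -y. Nothing fixed here stands higher than 81 mm above the table.
- port: The same port, origin under it on the table. Its back half of the clamp is an aluminium half ring: wall inner radius 25.3, outer 33 mm, top 69 mm above the table, with a lip (inner radius 20 mm, 54 deg either side of +x) 8.5 mm above the port face. The end piece's flange goes under that lip: lower it 12 mm to the -x side of the port's axis, then slide it in +x up to the wall.
- end_mid (a point): Half-way up the loose steel end piece (on its axis, 25 mm above its underside): flange 50 mm across and 6 mm thick with a smooth closed tube 26 mm across on it, 50 mm tall in all, 0.24 to 0.4 kg, standing flange down on the table. Grip the top 28 mm of the tube, so that fingers clear the clamp. Seated, this point is 25 mm above port_face, within 1 mm of its axis.
- endpiece: The same loose end piece; origin at the centre of its underside, z along the tube.
- ring_hinge (a point): The upright hinge axis of the ring's front half, 55 mm above the table, 42 mm from the port's axis (hinge pin 10 mm across, top at 74 mm).
- ring (a joint): Angle of the ring's hinged front half (aluminium half ring like the back half, below 69 mm). 0 = closed as drawn, grows as it opens, clockwise from above, free end going to the port's -x side; starts 0.7 to 1.1 rad. Stiff hinge: about 2 N at its post, stays where left. Shut, it stops hard on the end piece's flange at about -0.01 rad and stays within 0.01 rad of that when let go.
- ring_post (a point): On the ring's upright round push post: 12 mm across, from 50 to 102 mm above the table, this point at 88 mm, 74 mm from the hinge axis. Push it round the hinge, counterclockwise from above, to close the ring. On the ring's free end stands the keeper, a 7 mm upright pin, top 89 mm above the table, screwed in or out by an unknown amount (up to 5 mm).
- latch_pivot (a point): The upright pivot axis of the latch lever on the back ear (point 75 mm above the table); from the port's axis it lies 16 mm to +x and 64 mm to -y.
- latch (a joint): Angle of the hooked latch lever, growing as it opens, counterclockwise from above. Parked open at 2.2 to 2.4 rad; leave it above 2.0 until the ring is shut, or the hook bars the keeper's way. Turned clockwise, the hook takes the keeper from 1.75 rad on if the ring's free end is within 5 mm of shut. It gets tight anywhere from 0.3 to 1.45 rad, by the keeper's unknown setting.
- latch_post (a point): On the latch's upright round push post: 12 mm across, 71 to 103 mm above the table, this point at 88 mm, 62 mm from the pivot. Force there: 3 N turns the free lever; as the hook draws tight it climbs, 10 N while turning is tight enough, 12 N good, about 3 N more per 0.1 rad; at rest the force reads lower. Let go, it springs back 0.02 rad and holds. Its bar is 75 mm above the table.
- pliers: Yellow-handled pliers lying flat, 54x170x16 mm; bystander, leave alone; origin at the centre of its underside.
- vial_open: Open labelled vial, 34 mm across, 58 mm tall; bystander, leave alone; origin at the centre of its underside.
- vial_capped: Labelled vial with a cap, 39x36x60 mm; bystander, leave alone; origin at the centre of its underside.
- flux_bottle: Small blue squeeze bottle, 24 mm across, 82 mm tall; bystander, leave alone; origin at the centre of its underside.
- drum_a: Small black sanding drum, 18 mm across, 22 mm tall; bystander, leave alone; origin at the centre of its underside.
- cap: Loose yellow vial cap, 39x36x9 mm; bystander, leave alone; origin at the centre of its underside.
There are look-alikes about, which are no part of the job. What is shaped like the endpiece but orange is not meant.

How it is judged:
On the way, in this order (a step that is already met when the one before it is completed fails the run):
1. the end piece stands flat on the port face (horizontal distance between end_mid and port_face below 0.016 m and z of end_mid in the frame of port_face between 0.022 and 0.028 m and angle between end_mid's own z axis and vertical below 0.06 rad), for 0.2 s.
2. the ring's front half is shut round both flanges with the end piece centred, the latch still open (horizontal distance between end_mid and port_face below 0.004 m and z of end_mid in the frame of port_face between 0.022 and 0.028 m and angle between end_mid's own z axis and vertical below 0.06 rad and value of joint ring below 0.03 rad and value of joint latch above 1.75 rad), for 0.1 s.
At the end, for the whole second after the job is handed in: The end piece stands upright and flush on the port face (within 3 mm of its axis), the ring is shut around both flanges (ring angle below 0.005 rad) and the latch hook is over the keeper and pulls on it with at least 10 N, everything at rest and let go (horizontal distance between end_mid and port_face below 0.003 m and z of end_mid in the frame of port_face between 0.022 and 0.028 m and angle between end_mid's own z axis and vertical below 0.06 rad and value of joint ring below 0.005 rad and value of joint latch below 1.6 rad and contact force between latch and ring above 10 N and velocity of joint latch below 0.1 rad/s and linear speed of endpiece below 0.01 m/s); the robot touches nothing.
It fails at once if the latch is pushed with more than 20 N (contact force between any of the fingers, the arm and latch above 20 N).
It fails at once if the ring is pushed with more than 30 N (contact force between any of the fingers, the arm and ring above 30 N).
It fails at once if a bystander is moved more than 30 mm (distance of any of pliers, vial_open, vial_capped, flux_bottle, drum_a, cap from where it was at the start of the episode above 0.03 m).
It also fails if it takes over 72 s, if anything falls off the work surface, if the arm or the gripper's body presses on something with over 40 N, if the wrist force passes 120 N, or if a joint passes its speed limit or range.

## Working session

There is one attempt and no reset: what is moved stays moved. The work goes in short steps, Python scripts to look and compute and a tool call to move; the robot and the scene stay as the last step left them, time stands still between calls to the robot, and variables do not carry over. Pictures are saved under pics/ and viewed, at most 10 in all, crops included, and the job is handed in when it is done.

Besides the shell and the picture viewer there is one more tool, called after ">>>" as name(argument=value, ...), one argument or row to a line, values as JSON. carry_out: Moves the arm, as the interface text tells. Its arguments: {"type":"object","properties":{"rows":{"type":"array"},"jaw":{"type":"number"},"force":{"type":"number"}},"required":["rows"]}

```bash
mkdir -p pics; ls
python3 - <<'E'
from plant import robot
import cv2,numpy as np
print(robot.grip_depth); s=robot.read_state(); print(s['t'],s['tool_pos'],s['orientation'],s['opening'],s['force'])
for c in ['top','side']:
    im=robot.read_camera(c); cv2.imwrite(f'pics/{c}0.png',im[:,:,::-1])
    m=robot.camera_model(c); R=np.array(m['R']);print(c,m['fx'],m['cx'],m['cy'],(-R.T@np.array(m['t'])).round(3),R.round(3).tolist())
    for n in ['port','endpiece','ring','ring_post','latch','latch_post','ring_hinge','latch_pivot']:
        try:
            print(n,[(np.round(d['pixel']).tolist(),round(d['conf'],2),int(d['pixels'].sum())) for d in robot.outline_of(c,n)][:4])
        except Exception as e: print(n,e)
print(robot.camera_model('wrist'))
E
```

```text
pics
0.0188
0.0 [0.25025571 0.54468816 0.21757684] [-6.71411281e-01 -3.06844817e+00  2.78826807e-03] 0.09282482544114852 [-0.21843401 -1.06557382  0.04760571]
top 503.7587742786509 315.2193463981351 238.6121153257827 [ 0.43  -0.057  1.238] [[0.028, -1.0, 0.009], [-0.996, -0.028, -0.083], [0.083, -0.007, -0.997]]
port [([331.0, 250.0], 0.67, 2784)]
endpiece [([234.0, 257.0], 0.75, 300), ([267.0, 286.0], 0.62, 300), ([332.0, 246.0], 0.55, 2608)]
ring [([302.0, 245.0], 0.7, 373)]
ring_post [([297.0, 246.0], 0.71, 359)]
latch [([356.0, 263.0], 0.48, 259)]
latch_post [([358.0, 265.0], 0.72, 171)]
ring_hinge [([328.0, 247.0], 0.97, 2472)]
latch_pivot [([335.0, 244.0], 0.81, 2609)]
side 458.98432999322443 314.9583802038597 239.70447500761412 [ 0.147 -0.912  0.446] [[0.916, -0.4, -0.012], [-0.159, -0.335, -0.929], [0.368, 0.853, -0.371]]
port [([323.0, 265.0], 0.63, 2685)]
endpiece [([253.0, 258.0], 0.65, 335), ([250.0, 232.0], 0.56, 258), ([272.0, 237.0], 0.52, 186)]
ring [([308.0, 245.0], 0.72, 627)]
ring_post [([304.0, 244.0], 0.58, 642)]
latch [([318.0, 258.0], 0.88, 382), ([307.0, 244.0], 0.48, 560), ([471.0, 333.0], 0.25, 645)]
latch_post [([322.0, 262.0], 0.89, 287), ([323.0, 268.0], 0.39, 2440)]
ring_hinge [([320.0, 266.0], 0.76, 2764), ([469.0, 337.0], 0.55, 683)]
latch_pivot [([325.0, 264.0], 0.96, 2689)]
{'fx': 427.43874270307464, 'fy': 427.43874270307464, 'cx': 318.8008372814717, 'cy': 239.80355445044677, 'mount': array([[ 8.93712320e-04, -9.69186039e-01, -2.46328284e-01,
         6.80245890e-02],
       [ 9.99999462e-01,  9.96053576e-04, -2.90869482e-04,
         1.96960678e-03],
       [ 5.27262809e-04, -2.46327891e-01,  9.69186407e-01,
        -1.66809224e-01],
       [ 0.00000000e+00,  0.00000000e+00,  0.00000000e+00,
         1.00000000e+00]])}
```

Run:
```python
import cv2
t=cv2.imread('pics/top0.png'); s=cv2.imread('pics/side0.png')
cv2.imwrite('pics/topc.png',cv2.resize(t[185:335,200:400],None,fx=4,fy=4,interpolation=cv2.INTER_CUBIC))
```

```text
(no output)
```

View pics/topc.png

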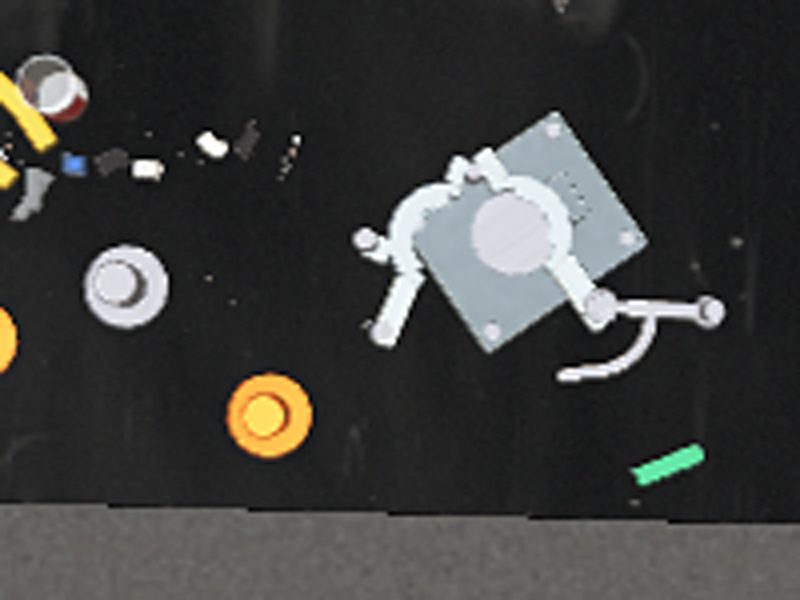

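View pics/side0.png

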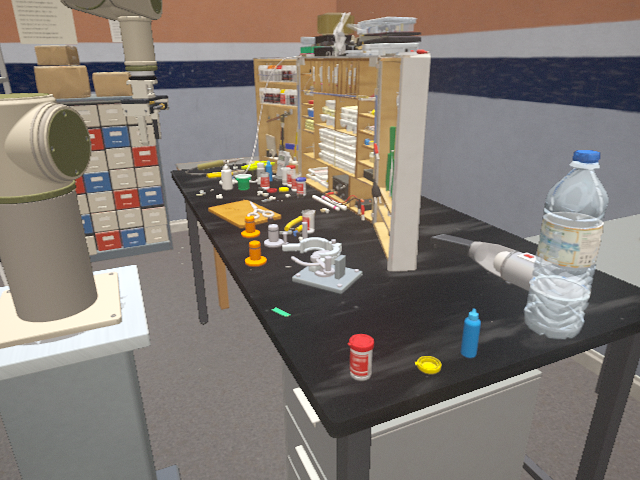

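The top crop shows the things that could be meant: the grey steel piece at full pixel (231,257), an orange look-alike at (267,289), and another orange at about (200,270). The grey one fits, because the description rules out orange. The port axis is near (328,243) and the hinge near (318,228). The ring post is near (291,245), the keeper near (295,268), the latch pivot near (350,261) and the latch post near (377,263).

```bash
cat > h.py <<'E'
import numpy as np,cv2
from scipy.spatial.transform import Rotation as Ro
from plant import robot
def cam(name,s=None):
    m=robot.camera_model(name)
    if name=='wrist':
        s=s or robot.read_state()
        T=np.eye(4);T[:3,:3]=Ro.from_rotvec(s['orientation']).as_matrix();T[:3,3]=s['tool_pos']
        W=T@np.array(m['mount']);R=W[:3,:3].T;t=-R@W[:3,3]
    else: R=np.array(m['R']);t=np.array(m['t'])
    K=np.array([[m['fx'],0,m['cx']],[0,m['fy'],m['cy']],[0,0,1]])
    return K,R,t
def ray(c,px,z):
    K,R,t=c;o=-R.T@t;d=R.T@np.linalg.solve(K,[px[0],px[1],1.]);return o+d*(z-o[2])/d[2]
def proj(c,X):
    K,R,t=c;p=K@(R@np.array(X)+t);return p[:2]/p[2]
def rel(P,s=None):
    "world point -> tool frame shift of TCP"
    s=s or robot.read_state()
    return Ro.from_rotvec(s['orientation']).inv().apply(np.array(P)-s['tool_pos'])
E
python3 - <<'E'
from h import *
c=cam('top')
f=lambda x,y:(200+x/4,185+y/4)
for n,p,z in [('end flange',(126,287),.006),('end tube',(116,283),.05),('axis',(512,232),.055),('hinge',(475,172),.074),('ringpost',(365,237),.102),('keeper',(382,332),.089),('pivot',(600,302),.08),('latchpost',(712,312),.103)]:
    print(n,ray(c,f(*p),z).round(4))
s=robot.read_state();print(Ro.from_rotvec(s['orientation']).as_matrix().round(3))
E
```

```text
end flange [0.4826 0.1373 0.006 ]
end tube [0.4829 0.1363 0.05  ]
axis [ 0.5193 -0.096   0.055 ]
hinge [ 0.5522 -0.073   0.074 ]
ringpost [ 0.5106 -0.0115  0.102 ]
keeper [ 0.4576 -0.0224  0.089 ]
pivot [ 0.4785 -0.1468  0.08  ]
latchpost [ 0.4737 -0.2083  0.103 ]
[[-0.909  0.418  0.   ]
 [ 0.418  0.909  0.   ]
 [-0.     0.    -1.   ]]
```

>>> carry_out(
  rows=[
    [-0.048, -0.034, 0, 0, 0, 0],
    [-0.096, -0.068, 0, 0, 0, 0],
    [-0.144, -0.102, 0, 0, 0, 0],
    [-0.192, -0.136, 0, 0, 0, 0],
    [-0.24, -0.17, 0, 0, 0, 0],
    [-0.288, -0.204, 0, 0, 0, 0],
    [-0.336, -0.238, 0, 0, 0, 0],
    [-0.382, -0.273, 0, 0, 0, 0],
    [-0.382, -0.273, 0.02, 0, 0, 0],
    [-0.382, -0.273, 0.02, 0, 0, 0],
    [-0.382, -0.273, 0.02, 0, 0, 0],
  ],
  jaw=110,
  force=30,
)

```text
t: 2.28
tool_pos: [0.4829, 0.1388, 0.1986]
orientation: [-0.669, -3.069, -0.0]
force: [0.5, 0.3, 0.6]
opening: 0.0527
gripper_force: 0.0
```

Run:
```python
from h import *
s=robot.read_state();print(s['t'],s['tool_pos'],s['q'],s['opening'],s['force'])
im=robot.read_camera('wrist');cv2.imwrite('pics/w1.png',im[:,:,::-1])
c=cam('wrist',s)
print('pred',proj(c,[.4828,.137,.05]),proj(c,[.4828,.137,.006]))
for d in robot.outline_of('wrist','endpiece'):
    ys,xs=np.nonzero(d['pixels']);print(d['pixel'],d['conf'],len(xs),xs.min(),xs.max(),ys.min(),ys.max(),im[d['pixels']].mean(0))
```

```text
2.275 [0.48294485 0.13882644 0.19858623] [ 1.77594881e-01 -1.25144078e-01  1.78077638e+00  3.31042983e-04
  1.48661109e+00 -9.64117525e-01] 0.05271292289187156 [0.54267902 0.32091202 0.60579551]
pred [314.06903107 225.15479484] [314.65401942 214.21820227]
[405.8, 127.0] 0.93 2939 372 433 99 159 [246.38074175 204.48145628  67.36645117]
[183.3, 177.5] 0.89 2972 150 214 147 206 [235.76884253 190.03532974  62.49158816]
[321.9, 211.4] 0.55 2631 291 348 185 241 [221.1531737  222.32193082 228.53971874]
```

View pics/w1.png

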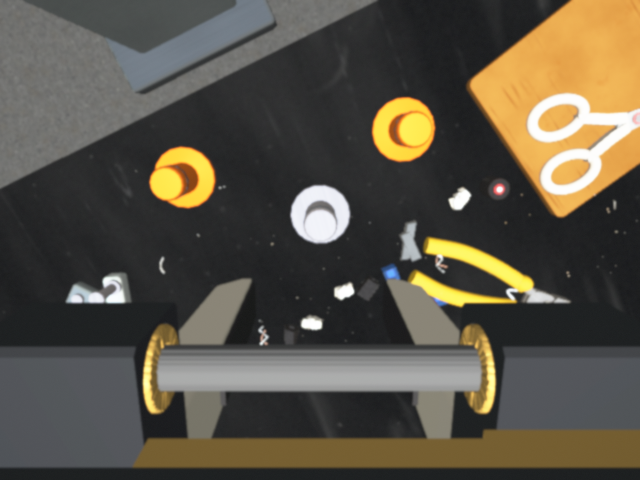

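The enlarged wrist view confirms the grey piece, with its flange centred at about (320,214). The two orange pieces are at (183,177) and (404,128). The pliers at (410,240) lie clear of a half-open grip.

Run:
```python
from h import *
s=robot.read_state();c=cam('wrist',s)
im=cv2.imread('pics/w1.png')
g=im.max(2);roi=((g>120)&(im.max(2).astype(int)-im.min(2)<40)).astype(np.uint8);
m=np.zeros_like(roi);m[170:255,270:370]=roi[170:255,270:370]
n,l,st,ce=cv2.connectedComponentsWithStats(m);k=1+st[1:,4].argmax();print(st[k],ce[k])
cn=max(cv2.findContours((l==k).astype(np.uint8),0,1)[0],key=len);print(cv2.fitEllipse(cv2.convexHull(cn)))
e=cv2.fitEllipse(cv2.convexHull(cn))[0]
P=ray(c,e,.006);print(P,rel([P[0],P[1],.026],s))
```

```text
[ 290  185   60   59 2635] [319.77760911 214.11954459]
((319.814453125, 213.79405212402344), (58.713714599609375, 59.511268615722656), 85.79611206054688)
[0.48514176 0.14123401 0.006     ] [-0.00052574  0.00272011  0.17321874]
```

>>> carry_out(
  rows=[
    [0, 0.003, 0.05, 0, 0, 0],
    [0, 0.003, 0.1, 0, 0, 0],
    [0, 0.003, 0.14, 0, 0, 0],
    [0, 0.003, 0.165, 0, 0, 0],
    [0, 0.003, 0.172, 0, 0, 0],
    [0, 0.003, 0.172, 0, 0, 0],
  ],
)

```text
t: 3.12
tool_pos: [0.4851, 0.1409, 0.0273]
orientation: [0.67, 3.069, 0.0]
force: [0.0, 0.0, -0.1]
opening: 0.0527
gripper_force: 0.0
```

>>> carry_out(
  rows=[
    [0, 0, 0, 0, 0, 0],
    [0, 0, 0, 0, 0, 0],
    [0, 0, 0, 0, 0, 0],
    [0, 0, 0, 0, 0, 0],
  ],
  jaw=255,
  force=40,
)

```text
t: 3.62
tool_pos: [0.4853, 0.1401, 0.0273]
orientation: [0.671, 3.068, -0.0]
force: [-2.4, -2.1, 5.7]
opening: 0.0256
gripper_force: 40.0
```

>>> carry_out(
  rows=[
    [0, 0, -0.05, 0, 0, 0],
    [0, 0, -0.1, 0, 0, 0],
    [-0.01, -0.02, -0.15, 0, 0, 0],
    [-0.035, -0.06, -0.19, 0, 0, 0],
    [-0.06, -0.1, -0.21, 0, 0, 0],
    [-0.072, -0.121, -0.21, 0, 0, 0],
    [-0.072, -0.121, -0.21, 0, 0, 0],
    [-0.072, -0.121, -0.21, 0, 0, 0],
  ],
)

```text
t: 4.62
tool_pos: [0.4992, 0.0009, 0.2357]
orientation: [-0.671, -3.067, -0.001]
force: [-1.0, 0.6, -3.3]
opening: 0.025
gripper_force: 40.0
```

Run:
```python
from h import *
s=robot.read_state();print(s['t'],s['tool_pos'],s['opening'],s['force'])
im=robot.read_camera('wrist');cv2.imwrite('pics/w2.png',im[:,:,::-1])
np.save('s2.npy',s,allow_pickle=True)
c=cam('wrist',s)
for n,P in dict(axis=(.519,-.096,.055),hinge=(.552,-.073,.074),post=(.511,-.0115,.102),keeper=(.4576,-.0224,.089),pivot=(.4785,-.147,.08),lpost=(.474,-.208,.103)).items(): print(n,proj(c,P).round(1))
print('panel',ray(cam('side'),(400,270),0))
cv2.imwrite('pics/w2c.png',cv2.resize(im[60:360,0:400,::-1],None,fx=2,fy=2,interpolation=cv2.INTER_CUBIC))
```

```text
4.625 [0.49921683 0.00093753 0.23571013] 0.024963433417610925 [-1.01304282  0.57103796 -3.28432461]
axis [223.9 283.1]
hinge [262.1 314.2]
post [307.5 250.1]
keeper [263.7 187.7]
pivot [136.5 275.4]
lpost [ 51.  312.1]
panel [ 0.68771378 -0.13556827  0.        ]
```

View pics/w2c.png

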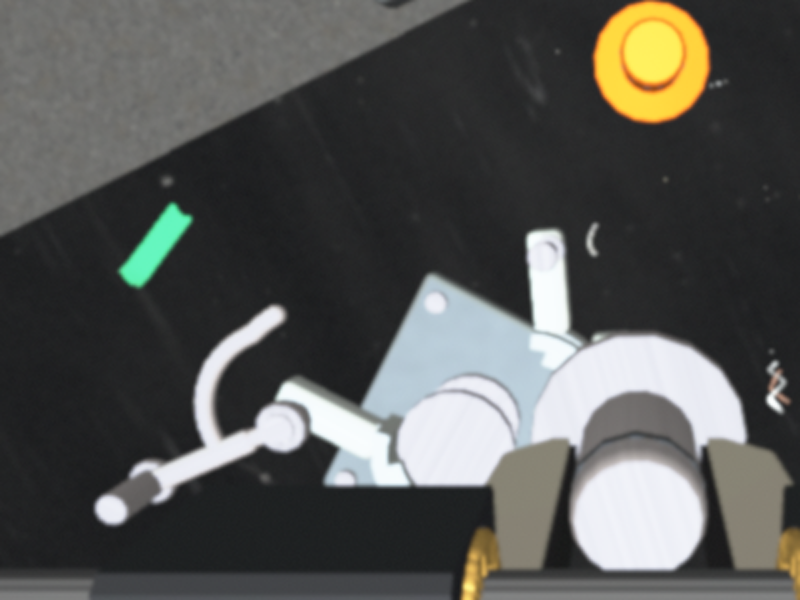

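The crop shows the port face centred at about (457,445) in crop pixels, the latch pivot at (283,425), the latch post top at (111,510) and the keeper top at (543,252). The end piece is held upright between the fingers.

Run:
```python
from h import *
s=np.load('s2.npy',allow_pickle=True).item();c=cam('wrist',s)
im=cv2.imread('pics/w2.png')
g=cv2.cvtColor(im,cv2.COLOR_BGR2GRAY)
# sub-image circle
sub=cv2.GaussianBlur(g,(3,3),0)[220:305,170:275]
C=cv2.HoughCircles(cv2.resize(sub,None,fx=4,fy=4,interpolation=cv2.INTER_CUBIC),cv2.HOUGH_GRADIENT_ALT,1.5,20,param1=100,param2=.4,minRadius=90,maxRadius=150)
print('circ',None if C is None else [(170+a/4,220+b/4,r/4) for a,b,r in C[0]])
f=lambda x,y:(x/2,60+y/2)
W={}
for n,p,z in [('axis',(457,446),.055),('keeper',(544,254),.089),('pivot',(283,425),.081),('lpost',(111,510),.103)]:
    W[n]=ray(c,f(*p),z);print(n,W[n].round(4))
print('face radius px', c[0][0,0]*.025/(c[1]@W['axis']+c[2])[2])
a,p=W['axis'],W['pivot'];v=(p-a)[:2];print('dist pivot-axis',np.hypot(*v),'exp',np.hypot(.016,.064))
yaw=np.arctan2(v[1],v[0])-np.arctan2(-.064,.016);print('yaw x',np.degrees(yaw))
v=(W['lpost']-p)[:2];print('latch r',np.hypot(*v),np.degrees(np.arctan2(v[1],v[0])))
# network on port pixels in side/top for cross check of hinge
x=np.array([np.cos(yaw),np.sin(yaw)]);y=np.array([-x[1],x[0]]);h=a[:2]+.042*y
print('hinge',h,'keeper dist',np.hypot(*(W['keeper'][:2]-h)))
```

```text
circ [(np.float32(227.75), np.float32(283.0), np.float32(27.935007))]
axis [ 0.5206 -0.0924  0.055 ]
keeper [ 0.4597 -0.0167  0.089 ]
pivot [ 0.4779 -0.1416  0.081 ]
lpost [ 0.4774 -0.2062  0.103 ]
face radius px 29.041919634111572
dist pivot-axis 0.06518188655097414 exp 0.06596969000988256
yaw x -54.90015914781119
latch r 0.06459047085712219 -90.45861893246226
hinge [ 0.55494874 -0.06820459] keeper dist 0.10829562858446302
```

>>> carry_out(
  rows=[
    [-0.02, -0.03, 0, 0, 0, 0],
    [-0.04, -0.06, 0, 0, 0, 0],
    [-0.048, -0.071, 0.03, 0, 0, 0],
    [-0.048, -0.071, 0.08, 0, 0, 0],
    [-0.048, -0.071, 0.12, 0, 0, 0],
    [-0.048, -0.071, 0.14, 0, 0, 0],
    [-0.048, -0.071, 0.145, 0, 0, 0],
    [-0.048, -0.071, 0.145, 0, 0, 0],
  ],
)

```text
t: 5.68
tool_pos: [0.514, -0.0836, 0.0919]
orientation: [-0.67, -3.069, -0.0]
force: [-0.6, -0.6, -3.5]
opening: 0.025
gripper_force: 40.0
```

Run:
```python
from h import *
s=robot.read_state();print(s['t'],s['tool_pos'],s['opening'],s['force'],s['q'])
a=robot.read_camera('side')[200:300,250:383,::-1];b=robot.read_camera('wrist')[100:,:,::-1]
a=cv2.resize(a,(800,600),interpolation=cv2.INTER_CUBIC)
cv2.imwrite('pics/s3.png',a)
```

```text
5.675 [ 0.51396526 -0.08359969  0.09193444] 0.02503086646570793 [-0.5560685  -0.62513877 -3.50744069] [-2.59795392e-01  1.55246312e-02  1.84622824e+00  9.55430792e-05
  1.27985602e+00 -1.40082066e+00]
```

View pics/s3.png

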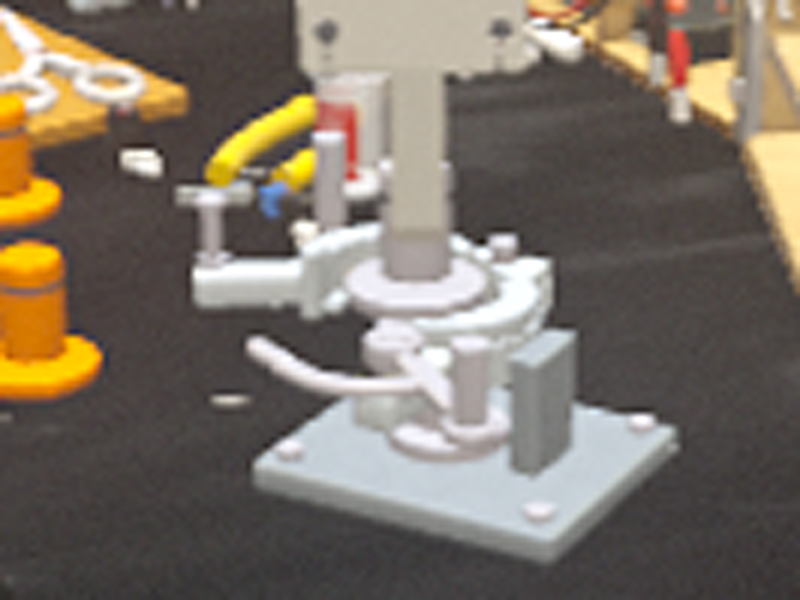

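The side crop shows the piece held upright just above the port, over the open side, with the ring open and the latch parked. I'll lower it.

>>> carry_out(
  rows=[
    [0, 0, 0.005, 0, 0, 0],
    [0, 0, 0.008, 0, 0, 0],
    [0, 0, 0.0095, 0, 0, 0],
    [0, 0, 0.0105, 0, 0, 0],
    [0, 0, 0.0105, 0, 0, 0],
  ],
)

```text
t: 6.4
tool_pos: [0.5137, -0.0843, 0.0824]
orientation: [-0.672, -3.069, 0.0]
force: [-6.3, 1.9, 7.6]
opening: 0.0255
gripper_force: 40.0
```

>>> carry_out(
  rows=[
    [0, 0, -0.0005, 0, 0, 0],
    [-0.0026, -0.0015, -0.0005, 0, 0, 0],
    [-0.0052, -0.0029, -0.0005, 0, 0, 0],
    [-0.007, -0.0039, -0.0005, 0, 0, 0],
    [-0.0079, -0.0044, -0.0005, 0, 0, 0],
    [-0.0079, -0.0044, -0.0005, 0, 0, 0],
  ],
)

```text
t: 7.15
tool_pos: [0.5193, -0.0908, 0.0824]
orientation: [-0.671, -3.069, -0.002]
force: [-4.8, 4.8, 7.7]
opening: 0.0255
gripper_force: 40.0
```

>>> carry_out(
  rows=[
    [-0.0009, -0.0005, 0, 0, 0, 0],
    [-0.0017, -0.001, 0, 0, 0, 0],
    [-0.0017, -0.001, 0, 0, 0, 0],
  ],
)

```text
t: 7.52
tool_pos: [0.5199, -0.0918, 0.0825]
orientation: [-0.671, -3.068, -0.003]
force: [-7.5, 8.3, 11.4]
opening: 0.0252
gripper_force: 40.0
```

>>> carry_out(
  rows=[
    [-0.0009, -0.0005, 0, 0, 0, 0],
    [-0.0017, -0.001, 0, 0, 0, 0],
    [-0.0017, -0.001, 0, 0, 0, 0],
  ],
)

```text
t: 7.9
tool_pos: [0.5205, -0.093, 0.0826]
orientation: [-0.67, -3.066, -0.004]
force: [-10.7, 10.3, 14.5]
opening: 0.0254
gripper_force: 40.0
```

>>> carry_out(
  rows=[
    [0, 0, 0, 0, 0, 0],
    [0, 0, 0, 0, 0, 0],
    [0, 0, 0, 0, 0, 0],
  ],
  jaw=140,
)

```text
t: 8.28
tool_pos: [0.5216, -0.0951, 0.0817]
orientation: [0.672, 3.068, -0.0]
force: [-0.9, 0.8, -0.5]
opening: 0.0418
gripper_force: 0.0
```

>>> carry_out(
  rows=[
    [0, 0, -0.03, 0, 0, 0],
    [0, 0, -0.08, 0, 0, 0],
    [0, 0, -0.13, 0, 0, 0],
    [-0.02, 0, -0.16, 0, 0, 0],
    [-0.05, 0, -0.16, 0, 0, 0],
    [-0.05, 0, -0.16, 0, 0, 0],
    [-0.05, 0, -0.16, 0, 0, 0],
  ],
  jaw=255,
)

```text
t: 9.15
tool_pos: [0.5661, -0.1155, 0.2408]
orientation: [-0.671, -3.067, -0.0]
force: [-0.3, -0.5, -0.7]
opening: 0.0004
gripper_force: 0.0
```

Run:
```python
from h import *
s=robot.read_state();print(s['t'],s['tool_pos'],s['opening'],s['force'],s['q'])
np.save('s3.npy',s,allow_pickle=True)
im=robot.read_camera('wrist')[:,:,::-1];cv2.imwrite('pics/w3.png',im)
c=cam('wrist',s);print(proj(c,[.5205,-.093,.105]),proj(c,[.52,-.0935,.061]))
x,y=proj(c,[.51,-.09,.08]).astype(int);x0=max(0,x-160);y0=max(0,min(y-120,240));print(x0,y0)
cv2.imwrite('pics/w3c.png',cv2.resize(im[y0:y0+240,x0:x0+320],None,fx=2.5,fy=2.5,interpolation=cv2.INTER_CUBIC))
```

```text
9.15 [ 0.56612994 -0.11550339  0.24080616] 0.0003574093430249704 [-0.2522049  -0.53767262 -0.67774593] [-2.90004791e-01  6.37359559e-02  1.51897297e+00  2.23946854e-05
  1.56051889e+00 -1.42978511e+00]
[318.20427495 156.92811683] [317.48676061 153.47623296]
156 20
```

View pics/w3c.png

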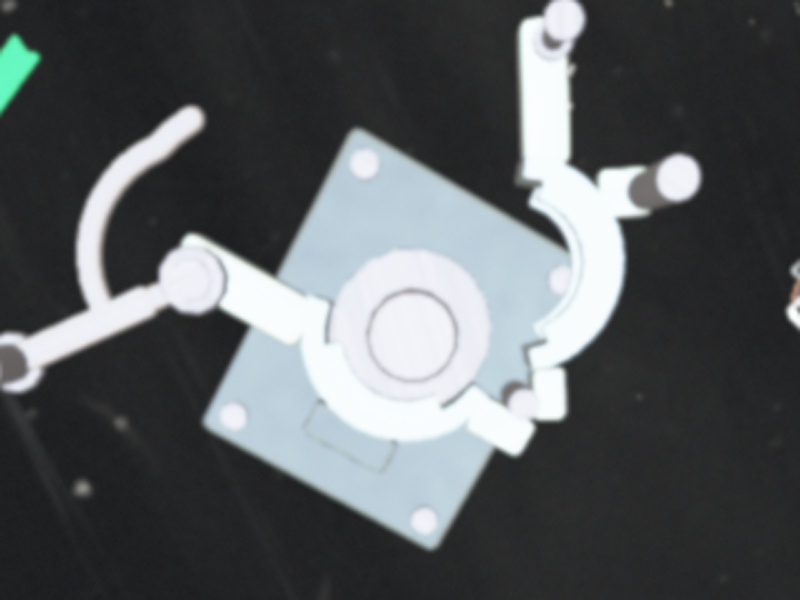

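The view from above shows the end piece seated under the lip, with its tube top at (413,335) and its flange at (410,325) in crop pixels. The hinge pin is at (522,402), the ring post top at (679,177), the keeper at (565,18) and the latch pivot at (190,280). The latch post is at (5,365).

Run:
```python
from h import *
s=np.load('s3.npy',allow_pickle=True).item();c=cam('wrist',s)
f=lambda x,y:(156+x/2.5,20+y/2.5)
W={}
for n,p,z in [('endtop',(413,335),.105),('flange',(410,325),.061),('hinge',(522,402),.074),('keeper',(565,19),.089),('rpost',(679,177),.102),('pivot',(190,279),.081),('lpost',(4,364),.103)]:
    W[n]=ray(c,f(*p),z)[:2];print(n,W[n].round(4))
# fit port pose from hinge & pivot; hinge-pivot vector in port frame
v=W['pivot']-W['hinge'];n=np.array([.016,-.106]);print('len',np.hypot(*v),np.hypot(*n))
yaw=np.arctan2(v[1],v[0])-np.arctan2(n[1],n[0]);x=np.array([np.cos(yaw),np.sin(yaw)]);y=np.array([-x[1],x[0]])
mid=(W['pivot']+W['hinge'])/2; a=mid-(x*.008+y*(-.011));print('yaw',np.degrees(yaw),'axis',a)
for nm,o in [('keeper','hinge'),('rpost','hinge'),('lpost','pivot')]:
    d=W[nm]-W[o];print(nm,np.hypot(*d),'port angle',np.degrees(np.arctan2(d@y,d@x)),'world',np.degrees(np.arctan2(d[1],d[0])))
```

```text
endtop [ 0.5195 -0.0903]
flange [ 0.5184 -0.0906]
hinge [ 0.5538 -0.0684]
keeper [ 0.4605 -0.0175]
rpost [ 0.5115 -0.0073]
pivot [ 0.4783 -0.144 ]
lpost [ 0.4789 -0.1984]
len 0.10676969213797122 0.10720074626605917
yaw -53.564246986794224 axis [ 0.52012073 -0.09324087]
keeper 0.10625304196550096 port angle -155.07729465619644 world 151.35845835700934
rpost 0.07434128408093241 port angle 178.1925960745911 world 124.62834908779689
lpost 0.05444473915979478 port angle -35.81371869771748 world -89.37796568451171
```

>>> carry_out(
  rows=[
    [0.012, 0.012, 0, 0, 0, 10],
    [0.024, 0.024, 0, 0, 0, 20],
    [0.036, 0.036, 0, 0, 0, 30],
    [0.048, 0.048, 0, 0, 0, 40],
    [0.06, 0.06, 0, 0, 0, 50],
    [0.075, 0.075, 0, 0, 0, 60],
    [0.09, 0.09, 0, 0, 0, 70],
    [0.096, 0.097, 0, 0, 0, 80],
    [0.096, 0.097, 0.03, 0, 0, 85],
    [0.096, 0.097, 0.05, 0, 0, 85],
    [0.096, 0.097, 0.05, 0, 0, 85],
  ],
)

```text
t: 10.58
tool_pos: [0.5182, 0.0127, 0.1894]
orientation: [-2.564, -1.81, 0.005]
force: [-0.2, -0.6, 0.2]
opening: 0.0003
gripper_force: 0.0
```

Run:
```python
from h import *
s=robot.read_state();M=Ro.from_rotvec(s['orientation']).as_matrix();print(s['t'],s['tool_pos'],s['force'],s['q'][5],M.round(3).tolist())
h=np.array([.5538,-.0684]);n=-M[:2,0]
print('down',rel([.519,.0127,.085],s))
for d in range(0,66,6):
    a=np.radians(124.6+d);F=h+.074*np.array([np.cos(a),np.sin(a)])-n*.0135
    print(d,F.round(4),(rel([*F,.085],s)-rel([.519,.0127,.085],s)).round(4))
```

```text
10.575 [0.51821595 0.01267974 0.18936707] [-0.158713   -0.57196029  0.2190786 ] 0.26711107451738864 [[0.335, 0.942, -0.004], [0.942, -0.335, 0.0], [-0.001, -0.004, -1.0]]
down [0.00040768 0.00116302 0.10436275]
0 [0.5163 0.0052] [-0.0079 -0.      0.    ]
6 [5.102e-01 5.000e-04] [-0.0144 -0.0042  0.    ]
12 [ 0.5046 -0.0048] [-0.0214 -0.0077  0.0001]
18 [ 0.4995 -0.0107] [-0.0286 -0.0105  0.0001]
24 [ 0.4952 -0.0171] [-0.0361 -0.0125  0.0001]
30 [ 0.4915 -0.0239] [-0.0437 -0.0137  0.0001]
36 [ 0.4885 -0.0311] [-0.0515 -0.014   0.0001]
42 [ 0.4863 -0.0385] [-0.0592 -0.0136  0.0001]
48 [ 0.4849 -0.0461] [-0.0669 -0.0124  0.0001]
54 [ 0.4843 -0.0539] [-0.0743 -0.0104  0.0001]
60 [ 0.4846 -0.0616] [-0.0816 -0.0076  0.0001]
```

>>> carry_out(
  rows=[
    [0, 0.001, 0.04, 0, 0, 0],
    [0, 0.001, 0.08, 0, 0, 0],
    [0, 0.001, 0.1, 0, 0, 0],
    [0, 0.001, 0.104, 0, 0, 0],
    [-0.004, 0, 0.104, 0, 0, 0],
    [-0.008, 0.001, 0.104, 0, 0, 0],
    [-0.011, -0.001, 0.104, 0, 0, 0],
    [-0.014, -0.003, 0.104, 0, 0, 0],
    [-0.014, -0.003, 0.104, 0, 0, 0],
  ],
)

```text
t: 11.7
tool_pos: [0.5122, 0.0002, 0.0878]
orientation: [2.568, 1.809, -0.0]
force: [0.0, -0.1, 0.8]
opening: 0.0003
gripper_force: 0.0
```

>>> carry_out(
  rows=[
    [-0.004, -0.003, 0.001, 0, 0, 0],
    [-0.0075, -0.0055, 0.001, 0, 0, 0],
    [-0.011, -0.007, 0.001, 0, 0, 0],
    [-0.0145, -0.0085, 0.001, 0, 0, 0],
    [-0.018, -0.0095, 0.001, 0, 0, 0],
  ],
)

```text
t: 12.32
tool_pos: [0.497, -0.0133, 0.0864]
orientation: [-2.568, -1.809, 0.001]
force: [-0.2, 3.4, 0.3]
opening: 0.0005
gripper_force: 1.2
```

>>> carry_out(
  rows=[
    [-0.004, -0.0006, 0, 0, 0, 0],
    [-0.008, -0.001, 0, 0, 0, 0],
    [-0.012, -0.0012, 0, 0, 0, 0],
    [-0.016, -0.0014, 0, 0, 0, 0],
    [-0.02, -0.0015, 0, 0, 0, 0],
    [-0.024, -0.0013, 0, 0, 0, 0],
    [-0.024, -0.0013, 0, 0, 0, 0],
  ],
)

```text
t: 13.2
tool_pos: [0.4887, -0.0364, 0.087]
orientation: [2.568, 1.808, 0.001]
force: [-0.5, 0.3, 0.1]
opening: 0.0006
gripper_force: 0.0
```

Run:
```python
from h import *
s=robot.read_state();M=Ro.from_rotvec(s['orientation']).as_matrix();print(s['t'],s['tool_pos'],s['force'])
im=robot.read_camera('wrist')[:,:,::-1];c=cam('wrist',s);np.save('s4.npy',s,allow_pickle=True)
cv2.imwrite('pics/w4.png',im)
for n,P in dict(post=(.481,-.05,.102),end=(.52,-.093,.105),keeper=(.46,-.12,.089),pivot=(.478,-.144,.081)).items(): print(n,proj(c,P))
```

```text
13.2 [ 0.48868492 -0.03635069  0.08695356] [-0.49034665  0.25338827  0.14674799]
post [312.4083583  354.49801977]
end [439.85408196 419.53714947]
keeper [321.42751582 482.298287  ]
pivot [372.0655488  497.12800531]
```

View pics/w4.png

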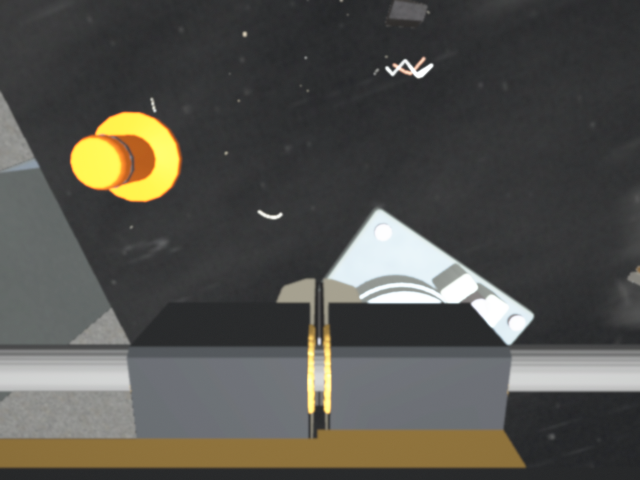

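The picture shows the ring arc well rotated towards the port and the fingers still behind the post. I'll carry on in smaller steps.

>>> carry_out(
  rows=[
    [-0.003, 0.0002, 0, 0, 0, 0],
    [-0.006, 0.0005, 0, 0, 0, 0],
    [-0.009, 0.001, 0, 0, 0, 0],
  ],
)

```text
t: 13.62
tool_pos: [0.4863, -0.0444, 0.0869]
orientation: [2.568, 1.809, 0.001]
force: [0.6, 1.8, 1.8]
opening: 0.0003
gripper_force: 1.0
```

>>> carry_out(
  rows=[
    [-0.0015, 0.0002, 0, 0, 0, 0],
    [-0.003, 0.0005, 0, 0, 0, 0],
    [-0.0045, 0.001, 0, 0, 0, 0],
  ],
)

```text
t: 14.0
tool_pos: [0.4854, -0.049, 0.0866]
orientation: [-2.568, -1.809, 0.0]
force: [-0.4, 1.4, 1.4]
opening: 0.0003
gripper_force: 0.9
```

>>> carry_out(
  rows=[
    [-0.0015, 0.0004, 0, 0, 0, 0],
    [-0.003, 0.0008, 0, 0, 0, 0],
  ],
)

```text
t: 14.25
tool_pos: [0.485, -0.052, 0.0865]
orientation: [-2.568, -1.809, 0.0]
force: [0.2, 2.2, 1.5]
opening: 0.0005
gripper_force: 1.1
```

>>> carry_out(
  rows=[
    [-0.0012, 0.0004, 0, 0, 0, 0],
    [-0.0024, 0.0008, 0, 0, 0, 0],
  ],
)

```text
t: 14.5
tool_pos: [0.485, -0.0545, 0.0865]
orientation: [-2.568, -1.809, 0.0]
force: [-1.5, 2.3, 0.8]
opening: 0.0005
gripper_force: 1.0
```

>>> carry_out(
  rows=[
    [-0.001, 0.0004, 0, 0, 0, 0],
    [-0.002, 0.0008, 0, 0, 0, 0],
  ],
)

```text
t: 14.75
tool_pos: [0.4851, -0.0567, 0.0865]
orientation: [-2.568, -1.809, 0.0]
force: [-1.1, 2.0, -0.0]
opening: 0.0007
gripper_force: 1.1
```

>>> carry_out(
  rows=[
    [-0.001, 0.0004, 0, 0, 0, 0],
    [-0.002, 0.0008, 0, 0, 0, 0],
  ],
)

```text
t: 15.0
tool_pos: [0.4852, -0.0587, 0.0865]
orientation: [-2.568, -1.809, 0.0]
force: [-2.1, 3.0, 0.5]
opening: 0.0004
gripper_force: 1.4
```

>>> carry_out(
  rows=[
    [-0.001, 0.0004, 0, 0, 0, 0],
    [-0.002, 0.0008, 0, 0, 0, 0],
  ],
)

```text
t: 15.25
tool_pos: [0.4853, -0.0608, 0.0865]
orientation: [-2.568, -1.809, -0.0]
force: [-2.8, 5.8, 0.9]
opening: 0.001
gripper_force: 2.9
```

>>> carry_out(
  rows=[
    [-0.001, 0.0005, 0, 0, 0, 0],
    [-0.002, 0.001, 0, 0, 0, 0],
  ],
)

```text
t: 15.5
tool_pos: [0.4853, -0.0613, 0.0865]
orientation: [-2.565, -1.807, -0.002]
force: [-4.1, 15.1, 3.4]
opening: 0.0005
gripper_force: 7.0
```

>>> carry_out(
  rows=[
    [-0.0004, 0, 0, 0, 0, 0],
    [-0.0004, 0, 0, 0, 0, 0],
  ],
)

```text
t: 15.75
tool_pos: [0.4852, -0.0613, 0.0865]
orientation: [-2.565, -1.807, -0.002]
force: [-2.9, 13.6, 2.3]
opening: 0.0008
gripper_force: 6.6
```

>>> carry_out(
  rows=[
    [0.008, 0, 0, 0, 0, 0],
    [0.02, 0, -0.02, 0, 0, 0],
    [0.02, 0, -0.07, 0, 0, -8],
    [0.02, 0, -0.12, 0, 0, -18],
    [0.0, 0.01, -0.15, 0, 0, -28],
    [-0.03, 0.02, -0.15, 0, 0, -38],
    [-0.06, 0.03, -0.15, 0, 0, -48],
    [-0.09, 0.04, -0.15, 0, 0, -58],
    [-0.12, 0.055, -0.15, 0, 0, -68],
    [-0.131, 0.062, -0.15, 0, 0, -78],
    [-0.131, 0.062, -0.15, 0, 0, -88],
    [-0.131, 0.062, -0.15, 0, 0, -95],
  ],
)

```text
t: 17.25
tool_pos: [0.5002, -0.2089, 0.2369]
orientation: [0.396, 3.116, -0.002]
force: [0.5, 0.1, -0.3]
opening: 0.0006
gripper_force: 0.0
```

>>> carry_out(
  rows=[
    [0, 0, 0, 0, 0, 0],
    [0, 0, 0, 0, 0, 0],
  ],
)

```text
t: 17.5
tool_pos: [0.5, -0.2081, 0.2368]
orientation: [0.406, 3.115, -0.001]
force: [0.3, 0.3, -1.0]
opening: 0.0006
gripper_force: 0.0
```

Run:
```python
from h import *
s=robot.read_state();print(s['t'],s['tool_pos'],s['force'],s['q'],Ro.from_rotvec(s['orientation']).as_matrix().round(3).tolist())
np.save('s5.npy',s,allow_pickle=True)
im=robot.read_camera('wrist')[:,:,::-1];cv2.imwrite('pics/w5.png',im);c=cam('wrist',s)
for n,P in dict(end=(.52,-.093,.105),keeper=(.46,-.12,.089),pivot=(.478,-.144,.081),lp=(.478,-.206,.103)).items(): print(n,proj(c,P))
x0,y0=200,90
cv2.imwrite('pics/w5c.png',cv2.resize(im[y0:y0+240,x0:x0+320],None,fx=2.5,fy=2.5,interpolation=cv2.INTER_CUBIC))
```

```text
17.5 [ 0.50002388 -0.2080643   0.2368299 ] [ 0.34220546  0.31686712 -1.03878706] [-4.88690520e-01 -3.56323296e-02  1.62647212e+00 -4.34004189e-04
  1.55003727e+00 -1.80031450e+00] [[-0.967, 0.256, 0.0], [0.256, 0.967, -0.001], [-0.001, -0.001, -1.0]]
end [480.18495056 214.81952711]
keeper [420.86785566 140.42924563]
pivot [391.69400691 172.46603619]
lp [311.16405749 197.92187317]
```

View pics/w5c.png

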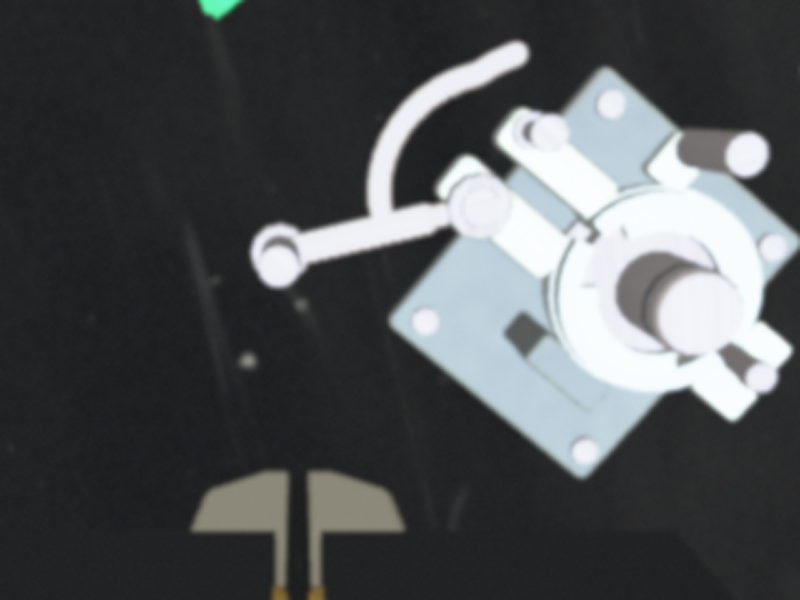

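The ring is shut round the end piece. In crop pixels the latch post top is at (280,262), the pivot at (482,205), the keeper at (548,132) and the end piece's top at (703,310).

```bash
cat > lat.py <<'E'
from h import *
E
python3 - <<'E'
from h import *
s=np.load('s5.npy',allow_pickle=True).item();c=cam('wrist',s)
f=lambda x,y:(200+x/2.5,90+y/2.5);W={}
for n,p,z in [('lpost',(280,262),.103),('pivot',(482,205),.081),('keeper',(549,132),.089),('end',(703,310),.105),('rpost',(748,155),.102),('hinge',(762,377),.074)]:
    W[n]=ray(c,f(*p),z)[:2];print(n,W[n].round(4))
d=W['lpost']-W['pivot'];a0=np.degrees(np.arctan2(d[1],d[0]));print('r',np.hypot(*d),a0)
p=W['pivot'];yaw0=np.degrees(np.arctan2(s['orientation'][1]*0+Ro.from_rotvec(s['orientation']).as_matrix()[1,0],Ro.from_rotvec(s['orientation']).as_matrix()[0,0]));print('yaw',yaw0)
q=W['keeper']-p;print('keeper rel pivot',q)
# finger centre path: tool yaw = yaw0 - turn, push direction = tool x
for d in range(0,130,10):
    a=np.radians(a0-d);turn=max(0,d-15) if d>15 else 0
    y=np.radians(yaw0-turn);n=np.array([np.cos(y),np.sin(y)])
    F=p+.062*np.array([np.cos(a),np.sin(a)])-n*.0135
    print(d,turn,rel([*F,.087],s).round(4))
a=np.radians(a0);n=np.array([np.cos(np.radians(yaw0)),np.sin(np.radians(yaw0))])
print('start',rel([*(p+.062*np.array([np.cos(a),np.sin(a)])-n*.0215),.087],s))
E
```

```text
lpost [ 0.476  -0.2049]
pivot [ 0.4779 -0.1431]
keeper [ 0.4614 -0.1212]
end [ 0.5196 -0.0922]
rpost [ 0.4805 -0.072 ]
hinge [ 0.5546 -0.0676]
r 0.06175452834729391 -91.73289255811889
yaw 165.1510358612909
keeper rel pivot [-0.01647754  0.02191704]
0 0 [ 0.0106 -0.0032  0.1498]
10 0 [ 0.0213 -0.0047  0.1498]
20 5 [ 0.0321 -0.0055  0.1498]
30 15 [ 0.0431 -0.0056  0.1498]
40 25 [ 0.0539 -0.0038  0.1498]
50 35 [ 0.0643 -0.0002  0.1498]
60 45 [0.0739 0.0053 0.1498]
70 55 [0.0823 0.0122 0.1498]
80 65 [0.0895 0.0206 0.1498]
90 75 [0.095  0.0301 0.1498]
100 85 [0.0989 0.0404 0.1497]
110 95 [0.1009 0.0512 0.1497]
120 105 [0.101  0.0621 0.1497]
start [ 0.00257342 -0.00320146  0.14983029]
```

>>> carry_out(
  rows=[
    [0, -0.003, 0.05, 0, 0, 0],
    [0.001, -0.003, 0.1, 0, 0, 0],
    [0.001, -0.003, 0.14, 0, 0, 0],
    [0.002, -0.003, 0.149, 0, 0, 0],
    [0.006, -0.003, 0.149, 0, 0, 0],
    [0.01, -0.003, 0.149, 0, 0, 0],
    [0.014, -0.004, 0.149, 0, 0, 0],
    [0.018, -0.004, 0.149, 0, 0, 0],
    [0.021, -0.005, 0.149, 0, 0, 0],
  ],
)

```text
t: 18.68
tool_pos: [0.4789, -0.2077, 0.0888]
orientation: [0.401, 3.114, -0.001]
force: [2.4, -1.7, 2.8]
opening: 0.0004
gripper_force: 1.6
```

>>> carry_out(
  rows=[
    [0.003, 0, 0, 0, 0, 1],
    [0.006, 0, 0, 0, 0, 3],
    [0.0095, 0, 0, 0, 0, 5],
    [0.013, 0, 0, 0, 0, 8],
  ],
)

```text
t: 19.18
tool_pos: [0.4653, -0.204, 0.0874]
orientation: [-0.622, -3.079, 0.0]
force: [2.3, -3.3, 1.0]
opening: 0.0007
gripper_force: 1.6
```

>>> carry_out(
  rows=[
    [0.0033, -0.0006, 0, 0, 0, 3],
    [0.0066, -0.0011, 0, 0, 0, 6],
    [0.0099, -0.0014, 0, 0, 0, 9],
    [0.0132, -0.0015, 0, 0, 0, 12],
  ],
)

```text
t: 19.68
tool_pos: [0.4526, -0.1999, 0.0874]
orientation: [-0.941, -2.997, -0.001]
force: [4.4, -1.2, 2.1]
opening: 0.0004
gripper_force: 1.6
```

>>> carry_out(
  rows=[
    [0.0022, -0.0004, 0, 0, 0, 2],
    [0.0044, -0.0008, 0, 0, 0, 4],
    [0.0066, -0.0011, 0, 0, 0, 6],
  ],
)

```text
t: 20.05
tool_pos: [0.4467, -0.1971, 0.0874]
orientation: [-1.095, -2.944, -0.001]
force: [3.8, 0.9, -0.3]
opening: 0.0005
gripper_force: 1.5
```

>>> carry_out(
  rows=[
    [0.0022, -0.0004, 0, 0, 0, 2],
    [0.0044, -0.0008, 0, 0, 0, 4],
  ],
)

```text
t: 20.3
tool_pos: [0.4428, -0.195, 0.0875]
orientation: [-1.197, -2.904, -0.0]
force: [4.3, -0.3, -0.2]
opening: 0.0001
gripper_force: 1.5
```

>>> carry_out(
  rows=[
    [0.0022, -0.0004, 0, 0, 0, 2],
    [0.0044, -0.0008, 0, 0, 0, 4],
  ],
)

```text
t: 20.55
tool_pos: [0.4391, -0.1926, 0.0876]
orientation: [-1.298, -2.861, 0.0]
force: [3.8, -0.6, -1.0]
opening: 0.0005
gripper_force: 1.5
```

>>> carry_out(
  rows=[
    [0.0022, -0.0004, 0, 0, 0, 2],
    [0.0044, -0.0008, 0, 0, 0, 4],
  ],
)

```text
t: 20.8
tool_pos: [0.4357, -0.1899, 0.0876]
orientation: [-1.397, -2.814, 0.0]
force: [3.8, -1.2, -0.0]
opening: 0.0004
gripper_force: 1.5
```

>>> carry_out(
  rows=[
    [0.0022, -0.0004, 0, 0, 0, 2],
    [0.0044, -0.0008, 0, 0, 0, 4],
  ],
)

```text
t: 21.05
tool_pos: [0.4324, -0.1868, 0.0877]
orientation: [1.495, 2.763, -0.0]
force: [2.3, -1.3, -0.6]
opening: 0.0005
gripper_force: 1.5
```

>>> carry_out(
  rows=[
    [0.0022, -0.0004, 0, 0, 0, 2],
    [0.0044, -0.0008, 0, 0, 0, 4],
    [0.0066, -0.0011, 0, 0, 0, 6],
  ],
)

```text
t: 21.42
tool_pos: [0.4279, -0.1819, 0.0877]
orientation: [1.637, 2.681, -0.0]
force: [2.7, -2.1, -0.8]
opening: 0.0005
gripper_force: 1.4
```

>>> carry_out(
  rows=[
    [0.0022, -0.0004, 0, 0, 0, 2],
    [0.0044, -0.0008, 0, 0, 0, 4],
    [0.0066, -0.0011, 0, 0, 0, 6],
  ],
)

```text
t: 21.8
tool_pos: [0.4238, -0.1765, 0.0877]
orientation: [-1.775, -2.592, 0.0]
force: [3.1, -1.9, -0.2]
opening: 0.0005
gripper_force: 1.3
```

>>> carry_out(
  rows=[
    [0.0022, -0.0004, 0, 0, 0, 2],
    [0.0044, -0.0008, 0, 0, 0, 4],
  ],
)

```text
t: 22.05
tool_pos: [0.4215, -0.1727, 0.0877]
orientation: [-1.865, -2.528, 0.0]
force: [2.4, -2.8, -0.1]
opening: 0.0007
gripper_force: 1.5
```

>>> carry_out(
  rows=[
    [0.0022, -0.0004, 0, 0, 0, 2],
    [0.0044, -0.0008, 0, 0, 0, 4],
    [0.0066, -0.0011, 0, 0, 0, 6],
  ],
)

```text
t: 22.42
tool_pos: [0.4187, -0.1671, 0.0877]
orientation: [1.994, 2.427, -0.0]
force: [4.0, -4.3, -0.7]
opening: 0.0001
gripper_force: 2.2
```

>>> carry_out(
  rows=[
    [0.0022, -0.0004, 0, 0, 0, 2],
    [0.0044, -0.0008, 0, 0, 0, 4],
    [0.0066, -0.0011, 0, 0, 0, 6],
  ],
)

```text
t: 22.8
tool_pos: [0.4165, -0.1611, 0.0877]
orientation: [2.118, 2.318, -0.001]
force: [4.4, -7.2, -4.2]
opening: 0.0004
gripper_force: 3.8
```

>>> carry_out(
  rows=[
    [0.0022, -0.0004, 0, 0, 0, 2],
    [0.0044, -0.0008, 0, 0, 0, 4],
  ],
)

```text
t: 23.05
tool_pos: [0.4153, -0.1568, 0.0878]
orientation: [2.198, 2.243, -0.0]
force: [4.4, -5.1, -2.1]
opening: 0.0003
gripper_force: 2.8
```

>>> carry_out(
  rows=[
    [0.0017, -0.0003, 0, 0, 0, 1.5],
    [0.0033, -0.0006, 0, 0, 0, 3],
  ],
)

```text
t: 23.3
tool_pos: [0.4147, -0.1539, 0.0878]
orientation: [2.255, 2.185, -0.001]
force: [4.3, -5.5, -2.7]
opening: 0.0004
gripper_force: 3.0
```

>>> carry_out(
  rows=[
    [0.0022, -0.0004, 0, 0, 0, 2],
  ],
)

```text
t: 23.42
tool_pos: [0.4143, -0.1519, 0.0878]
orientation: [2.293, 2.144, -0.002]
force: [4.7, -9.7, -4.1]
opening: 0.0007
gripper_force: 5.4
```

>>> carry_out(
  rows=[
    [0.0022, -0.0004, 0, 0, 0, 2],
  ],
)

```text
t: 23.55
tool_pos: [0.4141, -0.1496, 0.0878]
orientation: [2.33, 2.104, -0.001]
force: [4.4, -6.5, -2.8]
opening: 0.0002
gripper_force: 3.2
```

>>> carry_out(
  rows=[
    [0.0017, -0.0003, 0, 0, 0, 1.5],
  ],
)

```text
t: 23.68
tool_pos: [0.414, -0.1477, 0.0878]
orientation: [2.357, 2.074, -0.001]
force: [4.1, -8.8, -3.5]
opening: 0.0009
gripper_force: 4.3
```

>>> carry_out(
  rows=[
    [0.0022, -0.0004, 0, 0, 0, 2],
  ],
)

```text
t: 23.8
tool_pos: [0.4138, -0.146, 0.0878]
orientation: [2.393, 2.032, -0.002]
force: [4.2, -8.0, -3.3]
opening: -0.0
gripper_force: 3.7
```

>>> carry_out(
  rows=[
    [0.0017, -0.0003, 0, 0, 0, 1.5],
  ],
)

```text
t: 23.92
tool_pos: [0.4138, -0.1438, 0.0878]
orientation: [2.419, 2.001, -0.001]
force: [4.0, -8.4, -3.4]
opening: 0.0004
gripper_force: 4.0
```

>>> carry_out(
  rows=[
    [0.0017, -0.0003, 0, 0, 0, 1.5],
  ],
)

```text
t: 24.05
tool_pos: [0.4137, -0.1425, 0.0878]
orientation: [2.445, 1.969, -0.002]
force: [3.5, -11.3, -4.5]
opening: 0.0002
gripper_force: 5.3
```

>>> carry_out(
  rows=[
    [0.0017, -0.0003, 0, 0, 0, 1.5],
  ],
)

```text
t: 24.18
tool_pos: [0.4137, -0.1409, 0.0878]
orientation: [2.47, 1.936, -0.002]
force: [2.4, -8.9, -2.7]
opening: 0.0009
gripper_force: 5.3
```

>>> carry_out(
  rows=[
    [0.0011, -0.0002, 0, 0, 0, 1],
  ],
)

```text
t: 24.3
tool_pos: [0.4138, -0.1394, 0.0878]
orientation: [2.487, 1.915, -0.001]
force: [3.6, -10.3, -2.6]
opening: 0.0006
gripper_force: 4.7
```

>>> carry_out(
  rows=[
    [0.0011, -0.0002, 0, 0, 0, 1],
  ],
)

```text
t: 24.42
tool_pos: [0.4137, -0.1383, 0.0878]
orientation: [2.504, 1.894, -0.002]
force: [1.1, -9.1, -0.5]
opening: 0.0003
gripper_force: 4.2
```

>>> carry_out(
  rows=[
    [0.0011, -0.0002, 0, 0, 0, 1],
    [0.0022, -0.0004, 0, 0, 0, 2],
  ],
)

```text
t: 24.68
tool_pos: [0.4138, -0.1351, 0.0877]
orientation: [2.538, 1.851, -0.001]
force: [1.4, -4.7, 0.1]
opening: 0.0004
gripper_force: 2.0
```

>>> carry_out(
  rows=[
    [0.0011, -0.0002, 0, 0, 0, 1],
  ],
)

```text
t: 24.8
tool_pos: [0.414, -0.1342, 0.0877]
orientation: [2.553, 1.829, -0.001]
force: [0.4, -7.1, -0.8]
opening: 0.0003
gripper_force: 3.0
```

>>> carry_out(
  rows=[
    [0.0011, -0.0002, 0, 0, 0, 1],
  ],
)

```text
t: 24.92
tool_pos: [0.414, -0.1334, 0.0877]
orientation: [2.569, 1.807, -0.002]
force: [-0.7, -7.9, -0.3]
opening: 0.0003
gripper_force: 4.1
```

>>> carry_out(
  rows=[
    [0.0011, -0.0002, 0, 0, 0, 1],
  ],
)

```text
t: 25.05
tool_pos: [0.4141, -0.1327, 0.0877]
orientation: [2.584, 1.784, -0.003]
force: [-0.7, -10.3, 0.3]
opening: 0.0006
gripper_force: 5.1
```

>>> carry_out(
  rows=[
    [0.0011, -0.0002, 0, 0, 0, 1],
  ],
)

```text
t: 25.18
tool_pos: [0.4141, -0.1321, 0.0877]
orientation: [2.599, 1.761, -0.004]
force: [-2.6, -12.6, -0.5]
opening: 0.0008
gripper_force: 6.4
```

>>> carry_out(
  rows=[
    [0.0011, -0.0002, 0, 0, 0, 1],
  ],
)

```text
t: 25.3
tool_pos: [0.4141, -0.1314, 0.0877]
orientation: [2.614, 1.738, -0.005]
force: [-1.3, -15.8, -1.0]
opening: 0.0004
gripper_force: 7.9
```

>>> carry_out(
  rows=[
    [-0.006, 0, 0, 0, 0, 0],
    [-0.015, 0, 0, 0, 0, 0],
    [-0.025, 0, -0.03, 0, 0, 0],
    [-0.025, 0, -0.08, 0, 0, 0],
    [-0.025, 0, -0.13, 0, 0, 0],
    [-0.025, 0, -0.15, 0, 0, 0],
    [-0.025, 0, -0.15, 0, 0, 0],
    [-0.025, 0, -0.15, 0, 0, 0],
  ],
)

```text
t: 26.3
tool_pos: [0.4045, -0.1521, 0.236]
orientation: [-2.613, -1.74, 0.002]
force: [0.5, -0.0, -1.0]
opening: 0.0002
gripper_force: 0.0
```

Run:
```python
from h import *
s=robot.read_state();print(s['t'],s['tool_pos'],s['force'],s['q'][5])
np.save('s6.npy',s,allow_pickle=True)
im=robot.read_camera('wrist')[:,:,::-1];cv2.imwrite('pics/w6.png',im);c=cam('wrist',s)
P=proj(c,(.468,-.12,.089));print(P)
x0,y0=int(max(0,P[0]-160)),int(max(0,min(P[1]-120,240)));print(x0,y0)
cv2.imwrite('pics/w6c.png',cv2.resize(im[y0:y0+240,x0:x0+320],None,fx=2.5,fy=2.5,interpolation=cv2.INTER_CUBIC))
```

```text
26.3 [ 0.40447044 -0.15212612  0.23601497] [ 0.49710285 -0.00718635 -0.96138655] -0.08277480875819614
[383.40570143 153.71118616]
223 33
```

View pics/w6c.png

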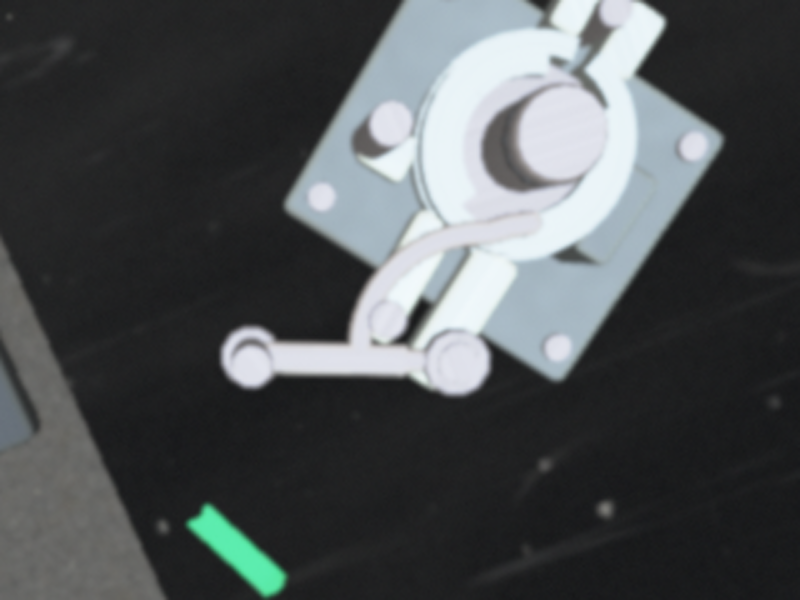

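The hook is round the keeper, which is at (388,320), and the ring is still shut. The latch post is at (251,362) and the pivot at (458,362). I'll measure the lever and the end piece.

Run:
```python
from h import *
s=np.load('s6.npy',allow_pickle=True).item();c=cam('wrist',s)
f=lambda x,y:(223+x/2.5,33+y/2.5);W={}
for n,p,z in [('lpost',(251,363),.103),('pivot',(458,362),.081),('keeper',(388,320),.089),('end',(563,133),.105),('rpost',(390,124),.102),('hinge',(616,10),.074),('tip',(540,222),.078)]:
    W[n]=ray(c,f(*p),z)[:2];print(n,W[n].round(4))
d=W['lpost']-W['pivot'];a=np.degrees(np.arctan2(d[1],d[0]));print(np.hypot(*d),a,'turned',(-91.7-a)%360)
print('keeper-pivot',np.hypot(*(W['keeper']-W['pivot'])),'tip-end',np.hypot(*(W['tip']-W['end'])))
```

```text
lpost [ 0.4218 -0.1182]
pivot [ 0.4785 -0.144 ]
keeper [ 0.4627 -0.1234]
end [ 0.5208 -0.0939]
rpost [ 0.48   -0.0741]
hinge [ 0.5545 -0.0689]
tip [ 0.5149 -0.1153]
0.0622752217109064 155.5296604353937 turned 112.77033956460627
keeper-pivot 0.025932605189315047 tip-end 0.022193094992649546
```

>>> carry_out(
  rows=[
    [0, 0, 0.05, 0, 0, 0],
    [0, 0, 0.1, 0, 0, 0],
    [0, 0, 0.14, 0, 0, 0],
    [0, 0, 0.15, 0, 0, 0],
    [0.01, 0, 0.15, 0, 0, 0],
    [0.017, 0, 0.15, 0, 0, 0],
    [0.02, 0, 0.15, 0, 0, 0],
    [0.02, 0, 0.15, 0, 0, 0],
  ],
)

```text
t: 27.35
tool_pos: [0.4137, -0.134, 0.0886]
orientation: [2.613, 1.741, 0.001]
force: [-0.4, -0.3, -0.5]
opening: 0.0005
gripper_force: 0.0
```

>>> carry_out(
  rows=[
    [0.0005, 0, 0, 0, 0, 0],
    [0.001, 0, 0, 0, 0, 0],
  ],
)

```text
t: 27.6
tool_pos: [0.4133, -0.1333, 0.0878]
orientation: [2.615, 1.741, 0.0]
force: [0.3, -0.1, 0.2]
opening: 0.0003
gripper_force: 0.2
```

>>> carry_out(
  rows=[
    [0.0005, 0, 0, 0, 0, 0],
    [0.001, 0, 0, 0, 0, 0],
  ],
)

```text
t: 27.85
tool_pos: [0.4135, -0.1329, 0.0877]
orientation: [2.614, 1.74, -0.002]
force: [-3.4, -5.9, 1.9]
opening: 0.0004
gripper_force: 3.0
```

>>> carry_out(
  rows=[
    [0.0005, 0, 0, 0, 0, 0],
    [0.001, 0, 0, 0, 0, 0],
  ],
)

```text
t: 28.1
tool_pos: [0.4136, -0.1325, 0.0877]
orientation: [2.614, 1.74, -0.003]
force: [-4.1, -7.6, 0.9]
opening: 0.0004
gripper_force: 4.4
```

>>> carry_out(
  rows=[
    [0.0005, 0, 0, 0, 0, 0],
    [0.0008, 0, 0, 0, 0, 0],
  ],
)

```text
t: 28.35
tool_pos: [0.4138, -0.1321, 0.0877]
orientation: [2.614, 1.74, -0.004]
force: [-5.4, -9.6, 1.5]
opening: 0.0007
gripper_force: 5.3
```

>>> carry_out(
  rows=[
    [0.0005, 0, 0, 0, 0, 0],
    [0.0008, 0, 0, 0, 0, 0],
  ],
)

```text
t: 28.6
tool_pos: [0.4138, -0.1318, 0.0877]
orientation: [2.614, 1.74, -0.005]
force: [-6.2, -11.5, 1.9]
opening: 0.0006
gripper_force: 6.5
```

>>> carry_out(
  rows=[
    [0.0005, 0, 0, 0, 0, 0],
    [0.0008, 0, 0, 0, 0, 0],
  ],
)

```text
t: 28.85
tool_pos: [0.414, -0.1314, 0.0877]
orientation: [2.613, 1.739, -0.006]
force: [-6.5, -13.0, 2.8]
opening: 0.0005
gripper_force: 7.4
```

>>> carry_out(
  rows=[
    [0.0004, 0, 0, 0, 0, 0],
    [0.0007, 0, 0, 0, 0, 0],
    [0.0007, 0, 0, 0, 0, 0],
    [0.0007, 0, 0, 0, 0, 0],
  ],
)

```text
t: 29.35
tool_pos: [0.4141, -0.1311, 0.0877]
orientation: [2.613, 1.739, -0.007]
force: [-7.4, -14.4, 1.7]
opening: 0.0003
gripper_force: 8.1
```

>>> carry_out(
  rows=[
    [-0.006, 0, 0, 0, 0, 0],
    [-0.015, 0, 0, 0, 0, 0],
    [-0.025, 0, -0.03, 0, 0, 0],
    [-0.03, 0, -0.08, 0, 0, 0],
    [-0.03, 0, -0.13, 0, 0, 0],
    [-0.03, 0, -0.15, 0, 0, 0],
    [-0.03, 0, -0.15, 0, 0, 0],
    [-0.03, 0, -0.15, 0, 0, 0],
  ],
)

```text
t: 30.35
tool_pos: [0.4031, -0.1558, 0.2362]
orientation: [-2.613, -1.74, 0.001]
force: [0.1, 0.4, -0.3]
opening: 0.0003
gripper_force: 0.0
```

Run:
```python
from h import *
s=robot.read_state();print(s['t'],s['tool_pos'],s['force'])
im=robot.read_camera('wrist')[:,:,::-1];cv2.imwrite('pics/w7.png',im);c=cam('wrist',s)
P=proj(c,(.468,-.12,.089));x0,y0=int(max(0,P[0]-160)),int(max(0,min(P[1]-120,240)));print(x0,y0)
cv2.imwrite('pics/w7c.png',cv2.resize(im[y0:y0+240,x0:x0+320],None,fx=2.5,fy=2.5,interpolation=cv2.INTER_CUBIC))
```

```text
30.35 [ 0.40314319 -0.15582761  0.23615453] [ 0.05235344  0.38135741 -0.32013291]
223 28
```

View pics/w7c.png

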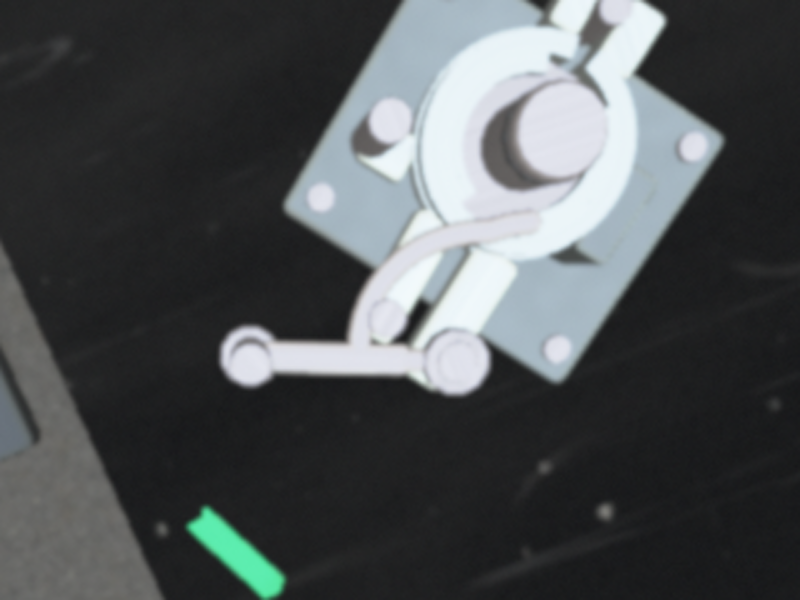

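The last view shows the lever holding where I left it, with the hook on the keeper at (387,320). The ring is shut, the end piece is centred and the tool is clear, so I'm handing in.

```bash
python3 -c "
from plant import robot
print(robot.close_job())"
```

```text
the job is handed in; nothing more can be done
None
```

The job is handed in at about 30 s of the 72 s allowed: the end piece is seated and centred, the ring is shut and the latch is hooked on the keeper. The latch took 10–11 N while turning and up to about 16 N at its post without slipping further, but I could not measure the hook's pull on the keeper directly, and the hand-in returned no verdict.

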